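# Roll the mosaic roundel down the runway to its seat

### The arm

A 7-joint arm with a two-finger parallel gripper is mounted at the origin on the work surface. World frame = base frame: x ahead of the robot, y to its left, z up, the work surface at z = 0. Lengths are in m, angles in rad, forces in N, time in s.
With the tool pointing down it reaches from about 0.4 to 0.85 m from the base axis. Payload 10.4 kg.
Tool frame: the origin (TCP) lies midway between the tips of the shut fingers; the grasp point (between the pads) lies 19 mm behind it (grip_point_offset is the distance from the TCP to the grasp point, in m); y points along the fingers, z is the direction in which the jaws open and shut, and the axes are right-handed (so a half turn about y gives the same grasp; the last joint's range is limited). The gripper opens to 85 mm and grips with 20 to 120 N. Pads are 22 mm wide; open, the fingers measure 114 mm over their backs; the gripper's body (76 mm by 85 mm) begins 54 mm behind the grasp point. The pads swing forward as they close: fully open they stand 13 mm farther back than shut.
Start: joints at [-1.32, 0.332, -0.065, 1.46, 0.022, 1.35, -0.088], TCP at [0.169, 0.602, 0.231] pointing down, gripper open.
Joint ranges: [-2.6, 2.6], [-0.5, 2.12], [-1.47, 1.34], [0.16, 2.42], [-1.27, 4.41], [0.06, 2.06], [-2.6, 2.6]. Speed limits (rad/s): [2.22, 2.22, 2.79, 2.79, 3.14, 3.14, 3.14].

### API

Orientations are given as a unit quaternion [x, y, z, w].
In Python, from workcell import * gives the robot as it stands.
- The arm moves only by the tool send_rows, never from a script. Its argument "motion" is a list of rows, each a list of 7 numbers: the opening in per cent of the stroke, from 0 (shut) to 100 (fully open), then the shift along the tool's x, y, z in m, then the turn, a rotation vector about the tool's x, y, z in rad. In form: [[claw, tx, ty, tz, ax, ay, az], ...]. A call has 1 to 10 rows; each row is the pose to reach, as a shift and turn from the pose commanded when the call began, along the tool's axes at that moment; what a row does not reach only later rows make up. A row lasts 1/12 s, in which the tool goes at most 41.7 mm and 7.16 degrees, less where a joint would pass 70% of its speed; a pose out of reach is approached as far as the arm can. A call with a gripper value outside its range is refused whole. The fingers move at their own pace and stop on an object; "squeeze" is the grip in N (left out, the last holds). Time passes only in rows, so rows that repeat a pose let the fingers close. It gives the time, the measured TCP pose, the force and the opening at its end, in the units of the state.
- get_obs(): the state, without advancing time (a new reading comes with each control period).
- camera(name): name is "scene" or "top" or "wrist"; returns a dict with "pixels" (400x640x3 uint8, red, green, blue), "range_z" (400x640 float32, m along the optical axis (not along the pixel's ray), 0 where there is no reading), "fovy" (degrees; the focal length in pixels is half the picture's height over the tangent of half this angle, whatever the lens; pixels are square), "cx", "cy" (the principal point, pixels), "dist_coeffs" ([k1, k2, p1, p2, k3] as OpenCV has them; the pictures are not rectified), "view" (4x4, takes a point from world to camera coordinates); the wrist camera has in their place "T_tool_cam" (4x4, takes a point from camera to tool coordinates, whose origin is the TCP and whose axes are the tool frame's). Camera axes: x right, y down, z forward; pixel columns grow to the right and rows downward; lengths in m; the calibration is good to about 2 mm. A picture is of the moment at which its call begins: read the wrist's pose just before it.
- hand_in(): hands the job in, once; it reports no verdict.
The state is a dict: "clock": time; "joint_pos": joint angles; "joint_velocities": joint speeds; "tau": joint torques, N m; "position": TCP position; "ee_rot": TCP orientation; "ft_force": force on the tool from outside, world axes, zero at the start; "torque": the same for the moment, N m; "grip_width": opening from 0.0 (shut) to 1.0 (fully open).
Only numpy, scipy, OpenCV 4.12 (cv2) and the standard library are available. Lean on these libraries where they do the work, as an engineer would, in place of code of your own. Each camera call takes 0.05 s, during which the arm holds its last target.

### The job

Swing the lamp aside so that its head no longer overhangs the plywood runway, then roll the steel-rimmed mosaic roundel on its rim along the runway until it drops into the blue-lined slot, and leave it standing there upright, at rest. Roll it, do not slide it along unturned, lift it or let it fall flat; the mosaic is freshly set, so push it gently and do not squeeze it. Leave the spray bottle, the brush tin and the cobble where they are.

Things in the scene. Friction and masses are not known exactly. Their poses are not given: they have to be found in the camera images.
- roundel: Thick disc, 110 mm across, 40 mm thick, 0.7 kg: pebbles in both faces, smooth slippery steel hoop (friction 0.45). Starts standing on its rim near the runway's start end. Origin at its centre, 55 mm above what it stands on; own x axis is the axle (level, along the runway's x within 3 degrees); y, z turn as it rolls. Loose: pushed from behind at half height it rolls, and soon stops when left.
- mark (a point): White pebble on the roundel, 37 mm from its centre (the point lies mid-thickness). At the top at the start, so it is at the bottom after half a turn (173 mm of rolling).
- runway: Plywood runway, fixed, 130 mm wide, 480 long, upper face 10 mm above the bench. Origin at bench level on its middle line; its own y axis is the way to roll: start end at y = -270 mm, far end at +210. From y = +97 to +163 mm a 6 mm deep blue-lined slot (the seat) runs across it, a red line just before it; a wooden end stop, 45 mm above the bench, has its face at y = +196.
- seat (a point): Middle of the slot's floor, 4 mm above the bench, at runway y = +130 mm, on the middle line. The seated roundel's centre is 55 mm above this point, with 8 mm play either way along the runway. Once its centre is some 10 mm past the slot's near edge it rolls in by itself; pushing on would only jam it against the far edge.
- lamp_arm (a joint): Angle of the lamp's swing arm about its upright post: 0 when it points straight across the runway, positive anticlockwise seen from above (head towards the runway's start end), negative towards the slot end; range -1.9 to 1.9, starts within 0.3 of 0. Stiff: stays where left, about 1.5 N at the handle moves it.
- lamp_grip (a point): Middle of the upright black handle, 20 mm in diameter, on the grey lamp head; it reaches from 126 to 172 mm above the bench, this point is at 150. The head under it is a round shade 80 mm across, 84 to 114 mm above the bench, so it blocks the roundel. Both sit 170 mm from the post's axis, on an arm 18 mm wide, 114 to 126 mm above the bench.
- lamp_hinge (a point): Point on the upright axis of the lamp's fixed post, 120 mm above the bench, about 170 mm to the runway's +x side. Post and hub are up to 34 mm across and 134 mm tall, on a round foot 90 mm across.
- sprayer: Clear spray bottle with a green trigger head, 75 mm across, 175 mm tall, loose; origin under its middle. A bystander.
- brush_tin: Tin with brush handles standing in it, 76 mm across, tin 90 mm, brushes to 170 mm, loose; origin under its middle. A bystander.
- cobble: Round flat grey cobble, 84 mm across, 52 mm tall, loose; origin under its middle. A bystander.
Not all that is in view belongs to the job. What is shaped like the roundel but orange or red is not meant.

How it is judged:
By the outcome, as a careful person would: the job done as asked, in the order asked, and still so for the second after the job is handed in, with the robot touching nothing.
It also fails if it takes over 51 s, if anything falls off the work surface, if the arm or the gripper's body presses on something with over 40 N, if the wrist force passes 120 N, or if a joint passes its speed limit or range.

## Working session

There is one attempt and no reset: what is moved stays moved. The work goes in short steps, Python scripts to look and compute and a tool call to move; the robot and the scene stay as the last step left them, time stands still between calls to the robot, and variables do not carry over. Pictures are saved under pics/ and viewed, and the job is handed in when it is done.

Besides the shell and the picture viewer there is one more tool, called after "Request:" as name(argument=value, ...) on one line, values as JSON. send_rows: Moves the arm, as the interface text tells. Its arguments: {"type":"object","properties":{"motion":{"type":"array"},"squeeze":{"type":"number"}},"required":["motion"]}

```bash
ls; mkdir -p pics; python3 - <<'E'
from workcell import *
import cv2
o=get_obs(); print(o)
for n in ["scene","top","wrist"]:
    c=camera(n); cv2.imwrite(f"pics/{n}0.png",c["pixels"][:,:,::-1]); print(n,{k:v for k,v in c.items() if k not in("pixels","range_z")})
E
```

```text
pics
{'clock': 0.0, 'joint_pos': array([-1.31961342,  0.33289542, -0.06469894,  1.46097035,  0.02165392,
        1.34991854, -0.08853198]), 'joint_velocities': array([-0.00029108,  0.00127136, -0.00023922, -0.00028044,  0.0005602 ,
        0.0015349 , -0.00146276]), 'tau': array([ 1.05019476e-04, -6.25468183e+01,  4.90721629e-02, -3.91590357e+01,
        1.62220857e-02,  1.02074406e-02,  1.23847983e-05]), 'position': array([0.16890251, 0.60133524, 0.23048739]), 'ee_rot': array([ 0.70101937, -0.09652322,  0.09646609, -0.69996386]), 'ft_force': array([ 0.2816151 ,  0.50881724, -0.67339653]), 'torque': array([ 0.01739129, -0.02643459,  0.02011668]), 'grip_width': 0.9957366058690005}
scene {'fovy': 51.00622301424315, 'cx': 326.26900673572635, 'cy': 202.65630671367956, 'dist_coeffs': array([-0.06813948,  0.        ,  0.        ,  0.        ,  0.        ]), 'view': array([[-0.7825875 ,  0.62229691, -0.01741713,  0.42004906],
       [ 0.3782072 ,  0.45303053, -0.80729342, -0.1211532 ],
       [-0.49448571, -0.63836502, -0.5898932 ,  1.42241119],
       [ 0.        ,  0.        ,  0.        
[... 272 characters left out ...]
836192, -0.02598408, -0.14988512,  0.54160682],
       [ 0.14956097,  0.01401035, -0.98865324,  1.1770817 ],
       [ 0.        ,  0.        ,  0.        ,  1.        ]])}
wrist {'fovy': 67.41348743971166, 'cx': 318.0878878974889, 'cy': 201.9102546814915, 'dist_coeffs': array([-0.03403887,  0.        ,  0.        ,  0.        ,  0.        ]), 'T_tool_cam': array([[ 1.15620502e-03,  9.62335176e-01,  2.71863335e-01,
        -6.93577774e-02],
       [ 7.81333942e-04, -2.71864303e-01,  9.62335280e-01,
        -1.42712023e-01],
       [ 9.99999026e-01, -9.00240833e-04, -1.06623601e-03,
        -7.26815401e-04],
       [ 0.00000000e+00,  0.00000000e+00,  0.00000000e+00,
         1.00000000e+00]])}
```

View pics/scene0.png

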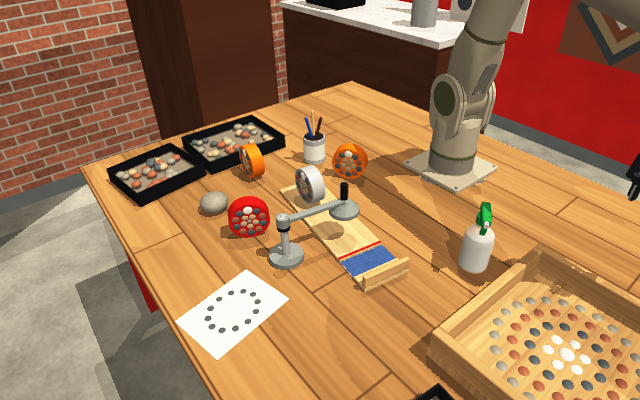

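View pics/top0.png

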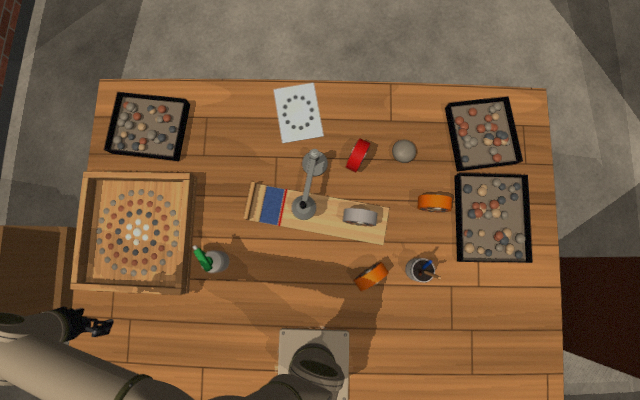

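View pics/wrist0.png

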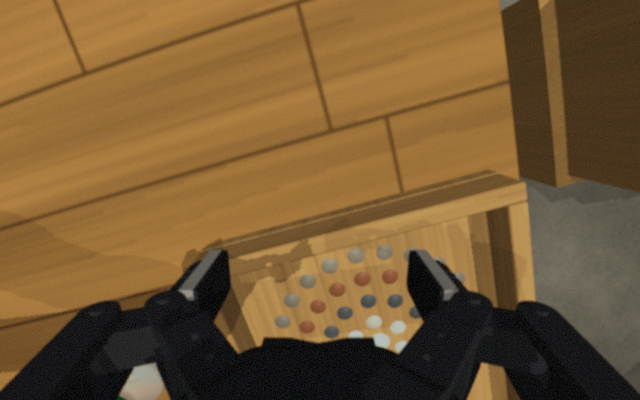

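Top view: the runway runs from about (388,225) at the start to (250,200). The slot is at (272,206), the roundel at (360,215), the lamp handle at (304,205) and the post at (315,160). The bottle (210,260) and tin (422,270) are on the robot side, and the cobble is at (404,150).

```bash
cat > h.py <<'E'
from workcell import *
import cv2, numpy as np
from scipy.spatial.transform import Rotation as R
def K(c):
    f=200/np.tan(np.radians(c["fovy"])/2); return np.array([[f,0,c["cx"]],[0,f,c["cy"]],[0,0,1]])
def ray(c,uv):
    p=cv2.undistortPoints(np.array(uv,float).reshape(-1,1,2),K(c),c["dist_coeffs"]).reshape(-1,2)
    return np.c_[p,np.ones(len(p))]
def plane(c,uv,z):
    V=np.linalg.inv(c["view"]); d=ray(c,uv)@V[:3,:3].T; o=V[:3,3]
    return o+d*((z-o[2])/d[:,2])[:,None]
def cloud(c,V=None):
    V=np.linalg.inv(c["view"]) if V is None else V
    vv,uu=np.mgrid[0:400,0:640]
    r=ray(c,np.c_[uu.ravel(),vv.ravel()])*c["range_z"].reshape(-1,1)
    return (r@V[:3,:3].T+V[:3,3]).reshape(400,640,3)
E
python3 - <<'E'
from h import *
c=camera("top");im=c["pixels"];P=cloud(c);hsv=cv2.cvtColor(im,cv2.COLOR_RGB2HSV)
cv2.imwrite("pics/topcrop.png",cv2.resize(im[130:310,190:450,::-1],None,fx=3,fy=3,interpolation=cv2.INTER_CUBIC))
blue=cv2.inRange(hsv,(100,100,40),(125,255,255)); red=cv2.inRange(hsv,(0,180,80),(4,255,255))
for n,m in(("blue",blue),("red",red)):
    m[:, :235]=0; m[:170]=0; m[240:]=0; m[:,300:]=0
    cs=max(cv2.findContours(m,0,2)[0],key=cv2.contourArea); r=cv2.minAreaRect(cs); b=cv2.boxPoints(r)
    print(n,b.round(1).tolist(),plane(c,b,.004 if n=="blue" else .01).round(4).tolist())
for n,(u,v) in dict(handle=(304,205),post=(315,157),head=(300,215),run=(330,215),roundel=(360,212),bottle=(208,258),tin=(422,270),cobble=(404,150),corner=(388,225)).items(): print(n,P[v,u].round(3))
E
```

```text
blue [[259.70001220703125, 220.5], [266.6000061035156, 185.89999389648438], [283.20001220703125, 189.1999969482422], [276.20001220703125, 223.8000030517578]] [[0.4719, 0.1978, 0.004], [0.5939, 0.1797, 0.004], [0.5836, 0.1212, 0.004], [0.4621, 0.1401, 0.004]]
red [[278.20001220703125, 224.8000030517578], [285.3999938964844, 188.89999389648438], [286.6000061035156, 189.10000610351562], [279.3999938964844, 225.10000610351562]] [[0.4584, 0.1323, 0.01], [0.5839, 0.1127, 0.01], [0.5832, 0.1087, 0.01], [0.4577, 0.1283, 0.01]]
handle [0.507 0.038 0.169]
post [0.666 0.01  0.135]
head [0.484 0.053 0.106]
run [ 0.36  -0.015  1.245]
roundel [ 0.497 -0.135  0.116]
bottle [0.341 0.324 0.15 ]
tin [ 0.321 -0.336  0.09 ]
cobble [ 0.721 -0.29   0.055]
corner [ 0.469 -0.245  0.   ]
```

View pics/topcrop.png

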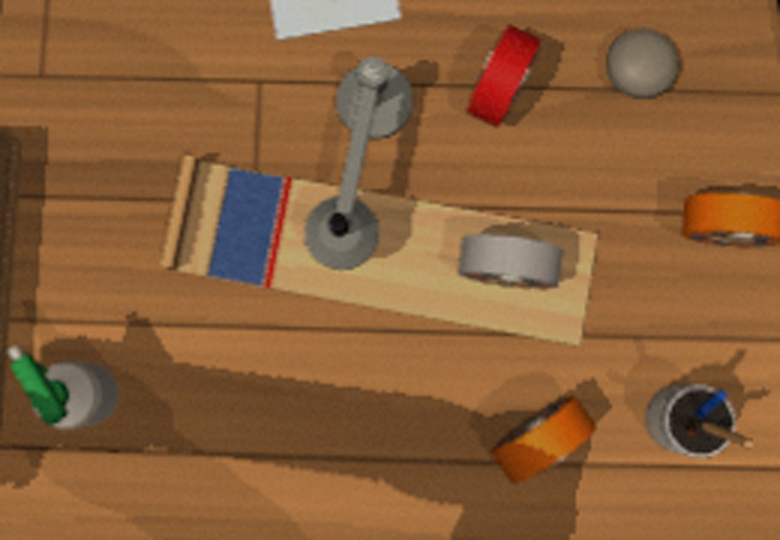

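```bash
python3 - <<'E'
from h import *
c=camera("top");im=c["pixels"];P=cloud(c);hsv=cv2.cvtColor(im,cv2.COLOR_RGB2HSV)
# runway by color: pale wood, in box
lab=cv2.cvtColor(im,cv2.COLOR_RGB2LAB)
print(im[210,330],im[235,340],im[250,330],im[195,375])
X,Y,Z=P[...,0],P[...,1],P[...,2]
box=(X>.4)&(X<.66)&(Y>-.3)&(Y<.32)
m=box&(Z>.0065)&(Z<.0135)
p=P[m][:,:2].astype(np.float32)
# fit edges: PCA via minAreaRect on mid percentile
print(m.sum(), cv2.minAreaRect(p*1000))
# per-y-bin edges
mm=(m*255).astype(np.uint8); cv2.imwrite("pics/run.png",mm[130:310,190:450])
# roundel
def info(n,mask):
    q=P[mask]; print(n,len(q),q.min(0).round(3),q.max(0).round(3),np.median(q,0).round(3), cv2.minAreaRect((q[:,:2]*1000).astype(np.float32)))
rb=(X>.42)&(X<.6)&(Y>-.22)&(Y<-.06)&(Z<.135)
info("roundel top",rb&(Z>.105)&(Z<.13))
info("roundel ",rb&(Z>.03)&(Z<.13))
hb=(X>.43)&(X<.6)&(Y>-.03)&(Y<.1)
info("handle top",hb&(Z>.16)&(Z<.18))
info("head",hb&(Z>.09)&(Z<.122))
info("post",(X>.62)&(X<.72)&(Y>-.05)&(Y<.08)&(Z>.128)&(Z<.145))
info("foot",(X>.56)&(X<.72)&(Y>-.05)&(Y<.08)&(Z>.005)&(Z<.03))
info("tin",(X>.2)&(X<.42)&(Y>-.42)&(Y<-.27)&(Z>.03)&(Z<.2))
info("bottle",(X>.2)&(X<.42)&(Y>.22)&(Y<.42)&(Z>.03)&(Z<.2))
info("orange",(X>.2)&(X<.42)&(Y>-.26)&(Y<-.1)&(Z>.03)&(Z<.2))
info("orange2",(X>.42)&(X<.7)&(Y>-.42)&(Y<-.26)&(Z>.03)&(Z<.2))
info("red",(X>.61)&(X<.76)&(Y>-.2)&(Y<-.06)&(Z>.03)&(Z<.2))
E
```

```text
[186 146  94] [187 154 102] [162 110  60] [147 100  59]
3065 ((531.0152587890625, 7.3480224609375), (607.11572265625, 256.2565612792969), 89.89268493652344)
roundel top 331 [ 0.463 -0.178  0.105] [ 0.511 -0.099  0.125] [ 0.485 -0.138  0.116] ((486.1393737792969, -138.4318389892578), (77.65277862548828, 47.901363372802734), 82.20992279052734)
roundel  521 [ 0.46  -0.192  0.03 ] [ 0.512 -0.082  0.125] [ 0.483 -0.133  0.111] ((486.292236328125, -138.18894958496094), (109.57527160644531, 47.9082145690918), 83.52935791015625)
handle top 37 [0.501 0.035 0.161] [0.519 0.053 0.175] [0.51  0.044 0.172] ((510.0285339355469, 44.31639099121094), (16.796783447265625, 16.983322143554688), 46.71488952636719)
head 404 [0.472 0.006 0.093] [0.584 0.084 0.122] [0.504 0.044 0.107] ((523.359130859375, 36.27762985229492), (78.53439331054688, 108.51387023925781), 53.63359451293945)
post 97 [0.622 0.001 0.128] [0.693 0.032 0.139] [0.676 0.017 0.134] ((657.3991088867188, 16.205368041992188), (29.4217586517334, 72.00102996826172), 88.34131622314453)
foot 433 [ 0.56  -0.049  0.005] [0.718 0.079 0.024] [0.664 0
[... 301 characters left out ...]
585 [0.296 0.294 0.03 ] [0.378 0.365 0.18 ] [0.337 0.318 0.117] ((339.3330078125, 327.0444030761719), (87.55474090576172, 63.48779296875), 9.427828788757324)
orange 522 [ 0.253 -0.232  0.03 ] [ 0.343 -0.123  0.115] [ 0.299 -0.172  0.101] ((297.7411193847656, -176.3426055908203), (45.51718521118164, 108.00041198730469), 35.69757843017578)
orange2 549 [ 0.515 -0.42   0.03 ] [ 0.7   -0.267  0.117] [ 0.54  -0.366  0.098] ((609.6163940429688, -349.45196533203125), (224.73663330078125, 89.9764404296875), 21.150243759155273)
red 452 [ 0.641 -0.168  0.032] [ 0.75  -0.089  0.116] [ 0.685 -0.125  0.102] ((696.94677734375, -129.72557067871094), (48.29518508911133, 107.3419189453125), 64.65013122558594)
```

```bash
python3 - <<'E'
from h import *
c=camera("top");s=camera("scene")
im=c["pixels"];
cs=cv2.resize(s["pixels"][150:300,200:420,::-1],None,fx=3,fy=3,interpolation=cv2.INTER_CUBIC);cv2.imwrite("pics/sc1.png",cs)
# fine corners: crop coords (x/3+190)
cr=np.array([[597,233],[580,345]])/3+[190,130]
print(plane(c,cr,.01))
E
```

```text
[[ 0.52763967 -0.24638259  0.01      ]
 [ 0.39940201 -0.22709683  0.01      ]]
```

View pics/sc1.png

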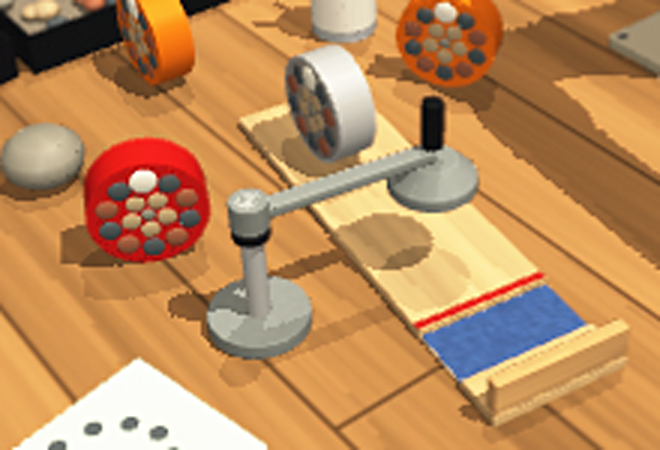

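View pics/run.png

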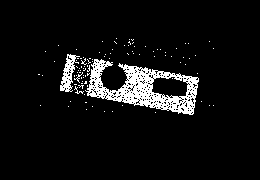

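```bash
python3 - <<'E'
from h import *
c=camera("top");P=cloud(c);X,Y,Z=P[...,0],P[...,1],P[...,2]
m=((X>.4)&(X<.66)&(Y>-.3)&(Y<.24)&(Z>.002)&(Z<.016)).astype(np.uint8)*255
m=cv2.medianBlur(m,5); m[:,:]=cv2.morphologyEx(m,cv2.MORPH_OPEN,np.ones((5,5)))
n,l,st,_=cv2.connectedComponentsWithStats(m); k=1+np.argmax(st[1:,4]); cs=max(cv2.findContours((l==k).astype(np.uint8),0,1)[0],key=cv2.contourArea)
q=plane(c,cs.reshape(-1,2),.01)[:,:2]
r=cv2.minAreaRect((q*1000).astype(np.float32)); print(r,cv2.boxPoints(r))
# edge lines from contour points
ang=np.radians(8.55);ey=np.array([np.sin(ang),np.cos(ang)]);ex=np.array([ey[1],-ey[0]]);o=np.array([.5037,.0303])
a=(q-o)@ex;b=(q-o)@ey
for s in(-1,1):
    w=(abs(a*s-.065)<.01)&(b>-.26)&(b<.08); 
    f=np.polyfit(b[w],a[w],1);f=np.polyfit(b[w],a[w],1) ; print(s,f,w.sum())
w=abs(b+.27)<.01; print("start",np.median(b[w]))
for n,g in dict(handle=(.510,.0443),roundel=(.4862,-.1383),post=(.676,.0165),tin=(.322,-.337),orange=(.2977,-.1763),blue=(.5279,.1597),red=(.5207,.1205)).items():
    g=np.array(g)-o; print(n,(g@ex).round(4),(g@ey).round(4))
E
```

```text
((500.0971374511719, -7.3791961669921875), (470.66070556640625, 140.3499298095703), 81.74178314208984) [[ 396.84827 -230.18982]
 [ 535.74286 -250.3489 ]
 [ 603.346    215.43143]
 [ 464.45142  235.59052]]
-1 [ 0.00410173 -0.06329098] 98
1 [-0.00751464  0.0665812 ] 92
start -0.2694823370472576
handle 0.0041 0.0148
roundel 0.0078 -0.1693
post 0.1724 0.012
tin -0.1251 -0.3902
orange -0.173 -0.2349
blue 0.0047 0.1316
red 0.0034 0.0917
```

```bash
cat >> h.py <<'E'
A=np.radians(8.6);EY=np.array([np.sin(A),np.cos(A)]);EX=np.array([EY[1],-EY[0]]);O=np.array([.5053,.0301])
def rw(a,b): return O+a*EX+b*EY
def loc(p): return np.array([(np.array(p)[:2]-O)@EX,(np.array(p)[:2]-O)@EY])
def target(xy,z,jaw):   # jaw: world angle of tool z; y down
    o=get_obs(); T=R.from_quat(o["ee_rot"]); zv=np.array([np.cos(jaw),np.sin(jaw),0]); yv=np.array([0,0,-1.]); xv=np.cross(yv,zv)
    G=R.from_matrix(np.c_[xv,yv,zv]); d=T.inv().apply(np.array([*xy,z])-o["position"]); w=(T.inv()*G).as_rotvec()
    print("shift",d.round(4),"turn",w.round(4),"now",o["position"].round(4),"loc",loc(o["position"]).round(4),"t",o["clock"]); return d,w
E
python3 - <<'E'
from h import *
o=get_obs();print(R.from_quat(o["ee_rot"]).as_matrix().round(3))
h=np.array([.510,.0443]);p=np.array([.676,.0165]);print(np.linalg.norm(h-p),loc(h),loc(p))
th=np.arctan2(h[1]-p[1],h[0]-p[0]);print("arm dir",th)
# tangent clockwise: 
t=th-np.pi/2; print("tangent",np.degrees(t), "arm0", np.degrees(np.arctan2(*(-EX)[::-1])))
target(h,.235,t);target(h,.235,t+np.pi)
E
```

```text
[[ 0.963 -0.     0.27 ]
 [-0.27  -0.     0.963]
 [-0.    -1.    -0.   ]]
0.1683117345879366 [0.00252375 0.01474316] [0.17081439 0.0120786 ]
arm dir 2.9756625737165066
tangent 80.49290672899204 arm0 171.4
shift [ 0.479  -0.0037 -0.4444] turn [ 0.0002 -0.1078 -0.    ] now [0.169  0.6017 0.2312] loc [-0.418   0.5149] t 0.4
shift [ 0.479  -0.0037 -0.4444] turn [1.0000e-04 3.0337e+00 2.0000e-04] now [0.169  0.6017 0.2312] loc [-0.418   0.5149] t 0.4
```

Request:
send_rows(motion=[[45, 0.03, -0.02, -0.028, 0, 0, 0], [45, 0.06, -0.02, -0.056, 0, 0, 0], [45, 0.09, -0.02, -0.084, 0, 0, 0], [45, 0.12, -0.02, -0.112, 0, 0, 0], [45, 0.15, -0.02, -0.14, 0, 0, 0], [45, 0.18, -0.02, -0.168, 0, 0, 0], [45, 0.21, -0.02, -0.196, 0, -0.03, 0], [45, 0.24, -0.02, -0.224, 0, -0.06, 0], [45, 0.27, -0.02, -0.252, 0, -0.09, 0], [45, 0.29, -0.02, -0.271, 0, -0.108, 0]])

```text
clock: 1.23
position: [0.3767, 0.2588, 0.2517]
ee_rot: [-0.704, 0.059, -0.059, 0.705]
ft_force: [0.5, 0.5, -0.5]
grip_width: 0.451
```

```bash
python3 - <<'E'
from h import *
print(get_obs()["joint_pos"].round(2),get_obs()["grip_width"]);h=np.array([.510,.0443])
target(h,.24,np.radians(80.5))
E
```

```text
[-0.92 -0.06  0.21  1.86  0.01  1.34  0.69] 0.4513805133738989
shift [ 0.1672  0.0117 -0.1893] turn [-0.0006 -0.0016  0.0006] now [0.3767 0.2588 0.2517] loc [-0.1614  0.2069] t 1.2333
```

Request:
send_rows(motion=[[45, 0.028, 0.0, -0.03, 0, 0, 0], [45, 0.056, 0.0, -0.06, 0, 0, 0], [45, 0.084, 0.0, -0.09, 0, 0, 0], [45, 0.112, 0.0, -0.12, 0, 0, 0], [45, 0.14, 0.005, -0.15, 0, 0, 0], [45, 0.155, 0.01, -0.175, 0, 0, 0], [45, 0.167, 0.012, -0.189, 0, 0, 0], [45, 0.167, 0.012, -0.189, 0, 0, 0]])

```text
clock: 1.9
position: [0.5095, 0.0439, 0.239]
ee_rot: [0.705, -0.061, 0.061, -0.704]
ft_force: [-0.3, -0.0, 0.3]
grip_width: 0.449
```

```bash
python3 - <<'E'
from h import *
o=get_obs();c=camera("wrist");cv2.imwrite("pics/w1.png",c["pixels"][:,:,::-1])
T=np.eye(4);T[:3,:3]=R.from_quat(o["ee_rot"]).as_matrix();T[:3,3]=o["position"]
P=cloud(c,T@c["T_tool_cam"]);X,Y,Z=P[...,0],P[...,1],P[...,2]
m=(abs(X-.51)<.04)&(abs(Y-.044)<.04)&(Z>.16)&(Z<.18);q=P[m];print(len(q),q.min(0),q.max(0),np.median(q,0))
target(((q.min(0)+q.max(0))/2)[:2],.135,np.radians(80.5))
E
```

```text
587 [0.50051422 0.03301416 0.1600655 ] [0.52002444 0.0524489  0.17374172] [0.50846457 0.04305166 0.17147898]
shift [ 0.0021  0.1041 -0.0034] turn [ 0.0005 -0.0039 -0.0001] now [0.5088 0.0464 0.2391] loc [0.001  0.0167] t 1.95
```

View pics/w1.png

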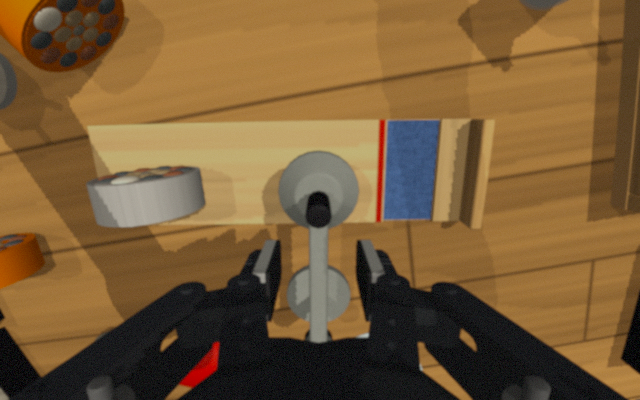

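The handle at (318,205) is centred between the fingers (columns 260–375), so I'll descend around it.

Request:
send_rows(motion=[[45, 0.001, 0.03, -0.001, 0, 0, 0], [45, 0.001, 0.06, -0.001, 0, 0, 0], [45, 0.001, 0.085, -0.001, 0, 0, 0], [45, 0.001, 0.104, -0.001, 0, 0, 0], [45, 0.001, 0.104, -0.001, 0, 0, 0]])

```text
clock: 2.37
position: [0.5066, 0.0484, 0.1319]
ee_rot: [0.705, -0.06, 0.056, -0.704]
ft_force: [-0.1, 0.6, -0.5]
grip_width: 0.45
```

```bash
python3 - <<'E'
from h import *
o=get_obs();print(o["position"],o["ft_force"])
# arc in tool frame: start pose; tool x ~ radial toward post. compute from geometry
T=R.from_quat(o["ee_rot"]);p=np.array([.677,.0155]);h=np.array([.510,.0427]);print(np.linalg.norm(p-h))
for n in range(1,21):
    a=.075*n; c,s=np.cos(-a),np.sin(-a);v=h-p;g=p+np.array([c*v[0]-s*v[1],s*v[0]+c*v[1]])
    d=np.array([*(g-h),0]);print(n,round(a,3),T.inv().apply(d).round(4)[[0,2]],loc(g).round(3))
E
```

```text
[0.50663781 0.04844996 0.13192093] [-0.09437192  0.63693243 -0.54654061]
0.1692005910155163
1 0.075 [0.0004 0.0127] [0.003 0.026]
2 0.15 [0.0018 0.0253] [0.005 0.038]
3 0.225 [0.0042 0.0378] [0.007 0.051]
4 0.3 [0.0074 0.05  ] [0.011 0.063]
5 0.375 [0.0116 0.062 ] [0.015 0.075]
6 0.45 [0.0167 0.0736] [0.02  0.087]
7 0.525 [0.0226 0.0849] [0.027 0.098]
8 0.6 [0.0293 0.0956] [0.033 0.108]
9 0.675 [0.0369 0.1058] [0.041 0.118]
10 0.75 [0.0451 0.1154] [0.049 0.128]
11 0.825 [0.0541 0.1244] [0.059 0.137]
12 0.9 [0.0637 0.1327] [0.068 0.145]
13 0.975 [0.0739 0.1402] [0.079 0.152]
14 1.05 [0.0847 0.147 ] [0.089 0.159]
15 1.125 [0.0959 0.1529] [0.101 0.165]
16 1.2 [0.1075 0.1579] [0.112 0.17 ]
17 1.275 [0.1195 0.1621] [0.124 0.174]
18 1.35 [0.1318 0.1654] [0.137 0.177]
19 1.425 [0.1442 0.1677] [0.149 0.179]
20 1.5 [0.1568 0.1691] [0.162 0.18 ]
```

Request:
send_rows(motion=[[45, 0.0004, 0, 0.0127, 0, 0.075, 0], [45, 0.0018, 0, 0.0253, 0, 0.15, 0], [45, 0.0042, 0, 0.0378, 0, 0.225, 0], [45, 0.0074, 0, 0.05, 0, 0.3, 0], [45, 0.0116, 0, 0.062, 0, 0.375, 0], [45, 0.0167, 0, 0.0736, 0, 0.45, 0], [45, 0.0226, 0, 0.0849, 0, 0.525, 0], [45, 0.0293, 0, 0.0956, 0, 0.6, 0], [45, 0.0369, 0, 0.1058, 0, 0.675, 0], [45, 0.0451, 0, 0.1154, 0, 0.75, 0]])

```text
clock: 3.2
position: [0.5731, 0.1553, 0.1368]
ee_rot: [-0.634, 0.313, -0.313, 0.634]
ft_force: [-0.3, -1.5, -0.4]
grip_width: 0.447
```

```bash
python3 - <<'E'
from h import *
o=get_obs();print(o["joint_pos"].round(2),loc(o["position"]),o["position"],o["ft_force"].round(1),R.from_quat(o["ee_rot"]).as_matrix().round(3))
c=camera("wrist");cv2.imwrite("pics/w2.png",c["pixels"][:,:,::-1])
E
```

```text
[-0.78  0.36  0.54  1.69 -0.2   1.14  0.47] [0.04827529 0.13397028] [0.5730658  0.1553451  0.13682004] [-0.3 -1.5 -0.4] [[ 0.607  0.001  0.794]
 [-0.794  0.001  0.607]
 [-0.    -1.     0.001]]
```

View pics/w2.png

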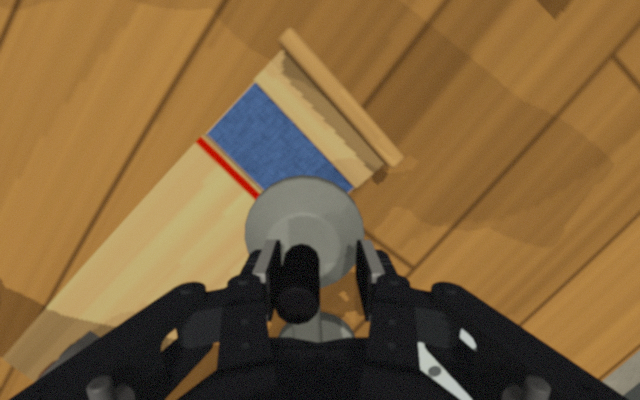

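The handle (300,280) sits between the fingers and against the rear one, and the head has left the middle of the runway. I'll continue the arc.

Request:
send_rows(motion=[[45, 0.0004, 0, 0.0127, 0, 0.075, 0], [45, 0.0018, 0, 0.0253, 0, 0.15, 0], [45, 0.0042, 0, 0.0378, 0, 0.225, 0], [45, 0.0074, 0, 0.05, 0, 0.3, 0], [45, 0.0116, 0, 0.062, 0, 0.375, 0], [45, 0.0167, 0, 0.0736, 0, 0.45, 0], [45, 0.0226, 0, 0.0849, 0, 0.525, 0], [45, 0.0293, 0, 0.0956, 0, 0.6, 0], [45, 0.0369, 0, 0.1058, 0, 0.675, 0], [45, 0.0369, 0, 0.1058, 0, 0.675, 0]])

```text
clock: 4.08
position: [0.6801, 0.1898, 0.1361]
ee_rot: [0.494, -0.505, 0.505, -0.495]
ft_force: [-0.2, 0.6, 1.6]
grip_width: 0.456
```

Request:
send_rows(motion=[[45, 0, 0, -0.004, 0, 0, 0], [45, 0, -0.03, -0.004, 0, 0, 0], [45, 0, -0.065, -0.004, 0, 0, 0], [45, 0, -0.1, -0.004, 0, 0, 0], [45, 0, -0.12, -0.004, 0, 0, 0]])

```text
clock: 4.5
position: [0.6749, 0.1891, 0.2605]
ee_rot: [0.494, -0.504, 0.505, -0.497]
ft_force: [0.8, -1.1, 0.1]
grip_width: 0.452
```

```bash
python3 - <<'E'
from h import *
o=get_obs();print(o["joint_pos"].round(2),loc(o["position"]),o["position"],o["ft_force"].round(1))
c=camera("top");cv2.imwrite("pics/top3.png",c["pixels"][:,:,::-1])
s=camera("scene");cv2.imwrite("pics/sc3.png",s["pixels"][:,:,::-1])
target(rw(.006,-.26),.26,-A); target(rw(.006,-.26),.26,-A+np.pi)
E
```

```text
[-0.76  0.55  0.68  1.22 -0.34  1.48 -0.15] [0.14390525 0.18260196] [0.67489268 0.18912993 0.26048366] [ 0.8 -1.1  0.1]
shift [ 0.4204 -0.0018 -0.1965] turn [-0.0063  0.1336 -0.0037] now [0.6757 0.1892 0.2609] loc [0.1447 0.1828] t 4.6
shift [ 0.4204 -0.0018 -0.1965] turn [-0.0055 -3.008   0.0095] now [0.6757 0.1892 0.2609] loc [0.1447 0.1828] t 4.6
```

View pics/top3.png

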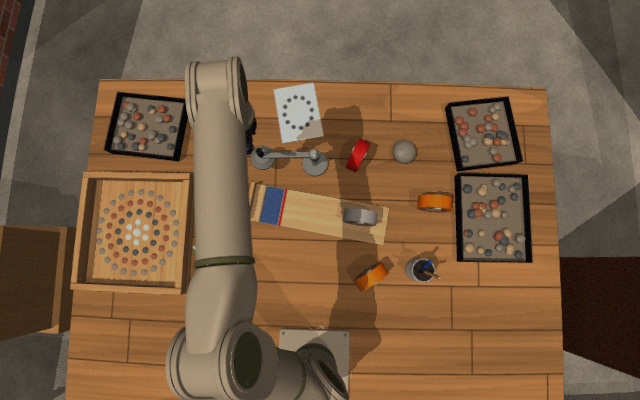

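View pics/sc3.png

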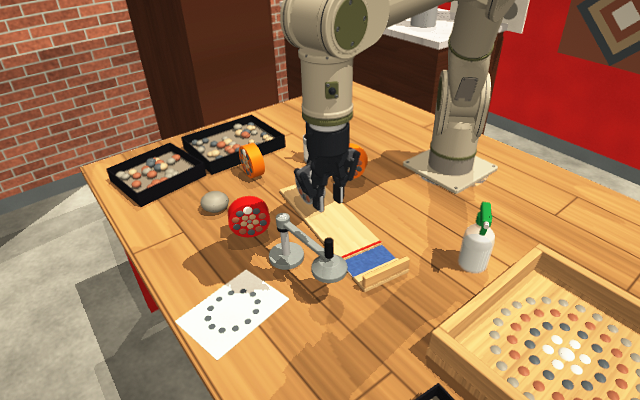

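```bash
python3 - <<'E'
from h import *
c=camera("top");P=cloud(c);X,Y,Z=P[...,0],P[...,1],P[...,2]
q=P[(X>.56)&(X<.76)&(Y>.09)&(Y<.28)&(Z>.09)&(Z<.118)];print(len(q),q.min(0),q.max(0),loc(np.median(q,0)),np.percentile((q[:,:2]-O)@EX,[1,5,50,95,99]))
E
```

```text
317 [0.63282571 0.14636433 0.09079574] [0.71017848 0.22133118 0.11786066] [0.13010517 0.17514492] [0.10392857 0.10745483 0.12990809 0.17358163 0.17922096]
```

Request:
send_rows(motion=[[0, 0.035, -0.01, -0.016, 0, 0.03, 0], [0, 0.07, -0.01, -0.033, 0, 0.06, 0], [0, 0.105, -0.01, -0.049, 0, 0.09, 0], [0, 0.14, -0.01, -0.065, 0, 0.13, 0], [0, 0.175, -0.01, -0.082, 0, 0.134, 0], [0, 0.21, -0.01, -0.098, 0, 0.134, 0], [0, 0.245, -0.01, -0.115, 0, 0.134, 0], [0, 0.28, -0.01, -0.131, 0, 0.134, 0], [0, 0.315, -0.01, -0.147, 0, 0.134, 0], [0, 0.35, -0.01, -0.164, 0, 0.134, 0]])

```text
clock: 5.48
position: [0.5021, -0.1582, 0.2639]
ee_rot: [-0.461, 0.537, -0.535, 0.461]
ft_force: [0.7, -0.6, -0.5]
grip_width: -0.002
```

```bash
python3 - <<'E'
from h import *
o=get_obs();print(o["joint_pos"].round(2))
target(rw(.007,-.265),.20,-A)
E
```

```text
[-0.61  0.11  0.9   1.71 -0.09  1.37  0.16]
shift [ 0.0784  0.0639 -0.0178] turn [ 0.0018 -0.0002 -0.0012] now [ 0.5021 -0.1582  0.2639] loc [ 0.025  -0.1867] t 5.4833
```

Request:
send_rows(motion=[[0, 0.03, 0.02, -0.006, 0, 0, 0], [0, 0.06, 0.04, -0.012, 0, 0, 0], [0, 0.078, 0.064, -0.018, 0, 0, 0], [0, 0.078, 0.064, -0.018, 0, 0, 0]])

```text
clock: 5.82
position: [0.4691, -0.2344, 0.1966]
ee_rot: [-0.461, 0.54, -0.536, 0.458]
ft_force: [-1.1, 0.7, -1.2]
grip_width: -0.001
```

```bash
cat >> h.py <<'E'
def wr(name):
    o=get_obs();c=camera("wrist");cv2.imwrite("pics/%s.png"%name,c["pixels"][:,:,::-1])
    T=np.eye(4);T[:3,:3]=R.from_quat(o["ee_rot"]).as_matrix();T[:3,3]=o["position"]
    return o,c,cloud(c,T@c["T_tool_cam"])
E
python3 - <<'E'
from h import *
o,c,P=wr("w4");L=np.stack([(P[...,:2]-O)@EX,(P[...,:2]-O)@EY,P[...,2]],-1)
m=(abs(L[...,0])<.06)&(L[...,1]>-.26)&(L[...,1]<-.08)&(L[...,2]>.09)&(L[...,2]<.13)
q=L[m];print(len(q),q.min(0),q.max(0)); print(cv2.minAreaRect((q[:,:2]*1000).astype(np.float32)))
print(o["joint_pos"].round(2)); target(rw(.007,-.265),.052,-A)
c=camera("top");cv2.imwrite("pics/top4.png",c["pixels"][:,:,::-1])
E
```

```text
7799 [-0.01702046 -0.22130449  0.09004493] [ 0.03099089 -0.12254644  0.12185647]
((7.017244338989258, -171.84652709960938), (47.662784576416016, 97.7585678100586), 2.082406997680664)
[-0.47  0.18  0.95  1.81 -0.15  1.24  0.37]
shift [0.0003 0.1464 0.0023] turn [ 0.0052 -0.0054 -0.0008] now [ 0.4711 -0.2326  0.1984] loc [ 0.0055 -0.2648] t 5.8667
```

View pics/w4.png

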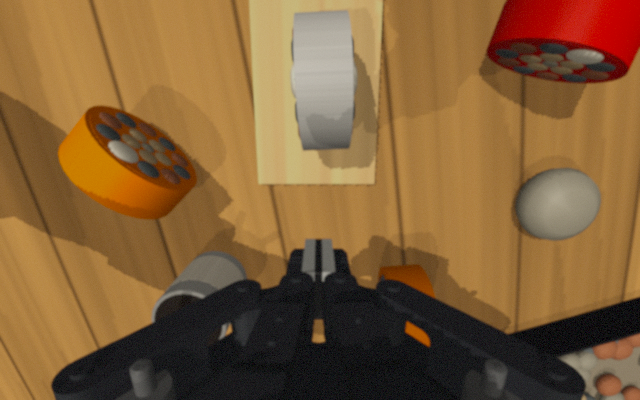

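View pics/top4.png

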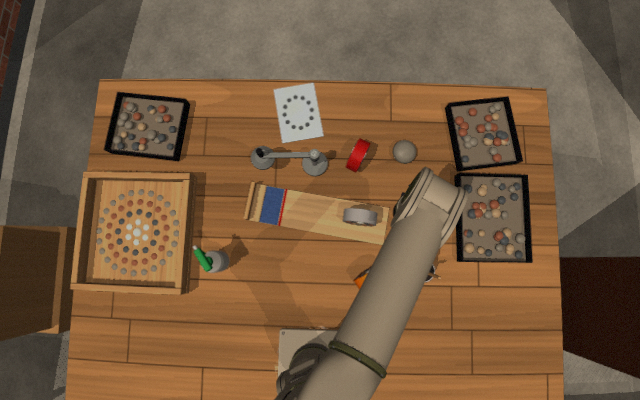

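Request:
send_rows(motion=[[0, 0.0, 0.035, 0.002, 0, 0, 0], [0, 0.0, 0.07, 0.002, 0, 0, 0], [0, 0.0, 0.105, 0.002, 0, 0, 0], [0, 0.0, 0.13, 0.002, 0, 0, 0], [0, 0.0, 0.146, 0.002, 0, 0, 0], [0, 0.0, 0.146, 0.002, 0, 0, 0], [0, -0.01, 0.146, 0.002, 0, 0, 0], [0, -0.01, 0.146, 0.002, 0, 0, 0]])

```text
clock: 6.58
position: [0.4795, -0.2201, 0.0564]
ee_rot: [0.46, -0.536, 0.536, -0.461]
ft_force: [0.7, 0.8, 0.3]
grip_width: 0.003
```

```bash
python3 - <<'E'
from h import *
o,c,P=wr("w5");print(o["joint_pos"].round(2),o["ft_force"]); target(rw(.007,-.2),.052,-A)
E
```

```text
[-0.37  0.39  0.85  1.94 -0.36  0.96  0.5 ] [0.74531263 0.81051893 0.34312555]
shift [-0.0519  0.0047 -0.0052] turn [-0.0022 -0.0008 -0.001 ] now [ 0.4796 -0.2208  0.0567] loc [ 0.0121 -0.2519] t 6.6333
```

View pics/w5.png

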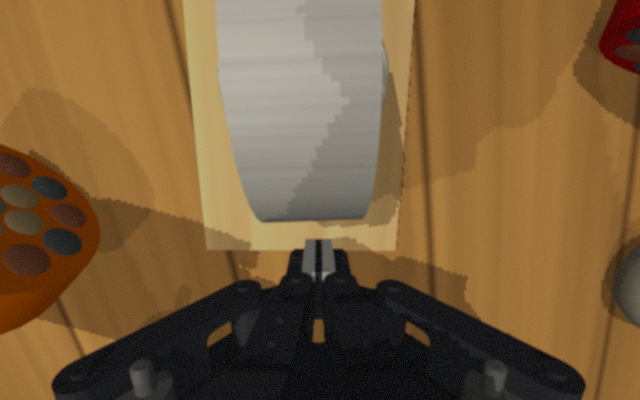

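Request:
send_rows(motion=[[18, 0.0, 0.0, -0.003, 0, 0, 0], [18, -0.003, 0.0, -0.003, 0, 0, 0], [18, -0.006, 0.0, -0.003, 0, 0, 0], [18, -0.009, 0.0, -0.003, 0, 0, 0], [18, -0.012, 0.0, -0.003, 0, 0, 0], [18, -0.015, 0.0, -0.003, 0, 0, 0], [18, -0.018, 0.0, -0.003, 0, 0, 0], [18, -0.021, 0.0, -0.003, 0, 0, 0], [18, -0.024, 0.0, -0.003, 0, 0, 0], [18, -0.027, 0.0, -0.003, 0, 0, 0]])

```text
clock: 7.47
position: [0.4791, -0.195, 0.0552]
ee_rot: [-0.46, 0.537, -0.537, 0.46]
ft_force: [0.5, 0.1, 0.4]
grip_width: 0.178
```

```bash
python3 - <<'E'
from h import *
o,c,P=wr("w6");print(o["ft_force"],o["grip_width"]); 
for i in range(3):target(rw(.007,-.2),.052,-A);camera("wrist")
s=camera("scene");cv2.imwrite("pics/sc6.png",cv2.resize(s["pixels"][100:300,200:460,::-1],None,fx=3,fy=3))
E
```

```text
[0.49672492 0.10253237 0.41342159] 0.17823681777237396
shift [-0.0258  0.0032 -0.001 ] turn [ 0.0002 -0.0033 -0.0004] now [ 0.4793 -0.1943  0.0552] loc [ 0.0079 -0.2258] t 7.5167
shift [-0.0261  0.0032 -0.0009] turn [ 0.0002 -0.0032 -0.0003] now [ 0.4792 -0.1946  0.0552] loc [ 0.0078 -0.2261] t 7.5667
shift [-0.0264  0.0032 -0.0009] turn [ 0.0001 -0.0034 -0.0002] now [ 0.4792 -0.195   0.0552] loc [ 0.0078 -0.2264] t 7.6167
```

View pics/w6.png

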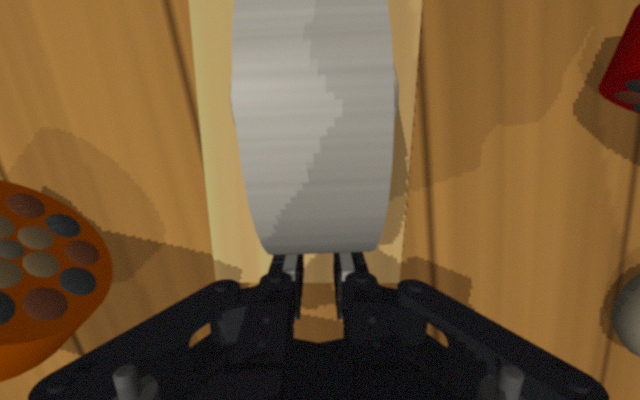

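View pics/sc6.png

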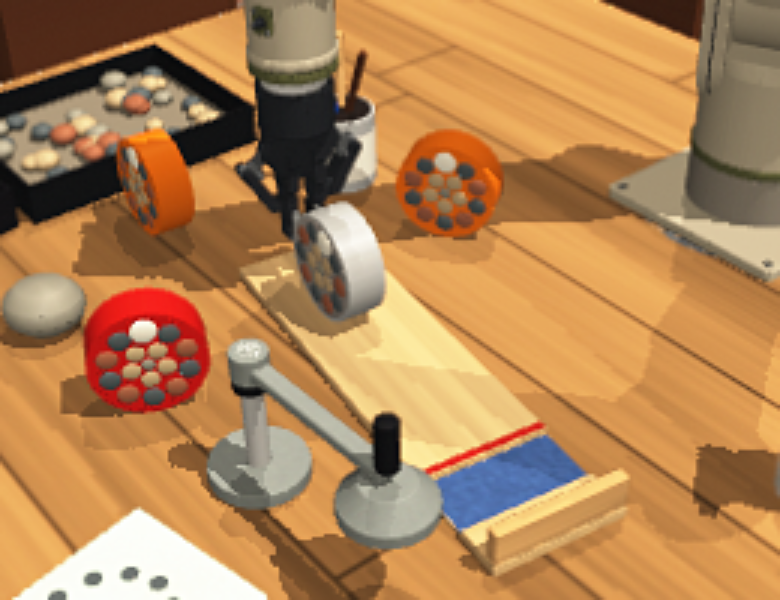

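The fingers (midpoint column 318) sit squarely behind the roundel (column about 321), at or just short of contact. Next I push gently.

Request:
send_rows(motion=[[18, -0.003, 0, 0, 0, 0, 0], [18, -0.006, 0, 0, 0, 0, 0], [18, -0.009, 0, 0, 0, 0, 0], [18, -0.012, 0, 0, 0, 0, 0], [18, -0.015, 0, 0, 0, 0, 0], [18, -0.018, 0, 0, 0, 0, 0], [18, -0.021, 0, 0, 0, 0, 0], [18, -0.024, 0, 0, 0, 0, 0], [18, -0.027, 0, 0, 0, 0, 0], [18, -0.03, 0, 0, 0, 0, 0]])

```text
clock: 8.55
position: [0.4838, -0.1653, 0.0553]
ee_rot: [-0.46, 0.537, -0.537, 0.46]
ft_force: [0.6, -0.6, 0.3]
grip_width: 0.178
```

Request:
send_rows(motion=[[18, -0.003, 0, 0, 0, 0, 0], [18, -0.006, 0, 0, 0, 0, 0], [18, -0.009, 0, 0, 0, 0, 0], [18, -0.012, 0, 0, 0, 0, 0], [18, -0.015, 0, 0, 0, 0, 0], [18, -0.018, 0, 0, 0, 0, 0], [18, -0.021, 0, 0, 0, 0, 0], [18, -0.024, 0, 0, 0, 0, 0], [18, -0.027, 0, 0, 0, 0, 0], [18, -0.03, 0, 0, 0, 0, 0]])

```text
clock: 9.38
position: [0.4884, -0.1357, 0.0553]
ee_rot: [-0.46, 0.537, -0.537, 0.46]
ft_force: [-0.5, 0.4, 1.4]
grip_width: 0.177
```

```bash
cat >> h.py <<'E'
def look(n):
    o,c,P=wr("w"+n);print(o["ft_force"].round(1));target(rw(.007,0),.055,-A)
    L=np.stack([(P[...,:2]-O)@EX,(P[...,:2]-O)@EY,P[...,2]],-1); t=loc(o["position"])
    m=(abs(L[...,0])<.06)&(L[...,1]>t[1]+.03)&(L[...,1]<t[1]+.13)&(L[...,2]>.09)&(L[...,2]<.13)
    q=L[m];print("wrist roundel",cv2.minAreaRect((q[:,:2]*1000).astype(np.float32)),np.percentile(q[:,2],98))
    s=camera("scene");cv2.imwrite("pics/sc%s.png"%n,cv2.resize(s["pixels"][100:300,200:460,::-1],None,fx=3,fy=3))
    c=camera("top");P=cloud(c);L=np.stack([(P[...,:2]-O)@EX,(P[...,:2]-O)@EY,P[...,2]],-1)
    m=(abs(L[...,0])<.06)&(L[...,1]>t[1]+.01)&(L[...,1]<t[1]+.15)&(L[...,2]>.08)&(L[...,2]<.13)
    q=L[m]
    if len(q)>20: print("top roundel",len(q),cv2.minAreaRect((q[:,:2]*1000).astype(np.float32)))
E
python3 -c "
from h import *
look('7')"
```

```text
[-0.5  0.4  1.4]
shift [-0.1658  0.0003 -0.0016] turn [ 0.0001 -0.0033 -0.0004] now [ 0.4885 -0.1351  0.0552] loc [ 0.0081 -0.1658] t 9.4333
wrist roundel ((5.824794769287109, -101.80398559570312), (43.29411315917969, 70.24691772460938), 1.8128920793533325) 0.12068222886392546
top roundel 325 ((3.338407516479492, -81.09825134277344), (45.05906295776367, 79.83024597167969), 4.467555522918701)
```

View pics/w7.png

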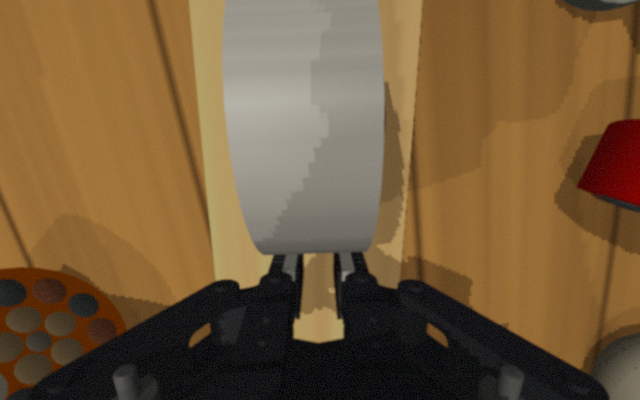

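View pics/sc7.png

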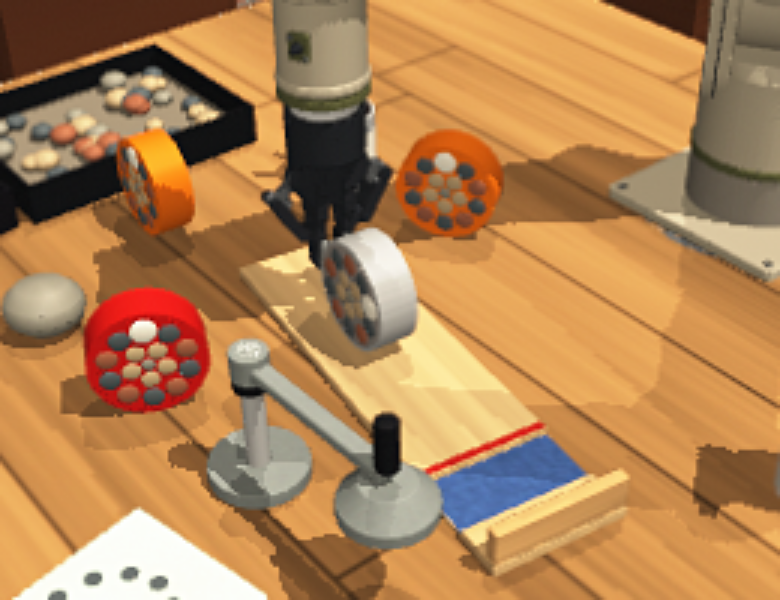

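It's rolling: the white pebble has turned from the top towards the front, and drift is about 2 mm. Continuing, with the pusher following that drift.

Request:
send_rows(motion=[[18, -0.003, 0, -0.0005, 0, 0, 0], [18, -0.006, 0, -0.001, 0, 0, 0], [18, -0.009, 0, -0.0015, 0, 0, 0], [18, -0.012, 0, -0.002, 0, 0, 0], [18, -0.015, 0, -0.002, 0, 0, 0], [18, -0.018, 0, -0.002, 0, 0, 0], [18, -0.021, 0, -0.002, 0, 0, 0], [18, -0.024, 0, -0.002, 0, 0, 0], [18, -0.027, 0, -0.002, 0, 0, 0], [18, -0.03, 0, -0.002, 0, 0, 0]])

```text
clock: 10.37
position: [0.491, -0.1057, 0.0553]
ee_rot: [-0.46, 0.537, -0.537, 0.46]
ft_force: [0.1, -0.4, 0.9]
grip_width: 0.178
```

Request:
send_rows(motion=[[18, -0.003, 0, 0, 0, 0, 0], [18, -0.006, 0, 0, 0, 0, 0], [18, -0.009, 0, 0, 0, 0, 0], [18, -0.012, 0, 0, 0, 0, 0], [18, -0.015, 0, 0, 0, 0, 0], [18, -0.018, 0, 0, 0, 0, 0], [18, -0.021, 0, 0, 0, 0, 0], [18, -0.024, 0, 0, 0, 0, 0], [18, -0.027, 0, 0, 0, 0, 0], [18, -0.03, 0, 0, 0, 0, 0]])

```text
clock: 11.2
position: [0.4956, -0.0761, 0.0553]
ee_rot: [-0.46, 0.537, -0.537, 0.46]
ft_force: [-0.2, -0.1, 0.2]
grip_width: 0.183
```

```bash
python3 -c "
from h import *
look('8')"
```

```text
[-0.2 -0.1  0.2]
shift [-0.1058  0.0003  0.0004] turn [ 0.0001 -0.0032 -0.0003] now [ 0.4957 -0.0754  0.0552] loc [ 0.0063 -0.1058] t 11.25
wrist roundel ((3.4759902954101562, -41.802284240722656), (43.416473388671875, 70.4147720336914), 1.7687095403671265) 0.12067909366104264
top roundel 248 ((1.4261646270751953, -11.780515670776367), (46.50893783569336, 59.50373458862305), 1.9931310415267944)
```

View pics/w8.png

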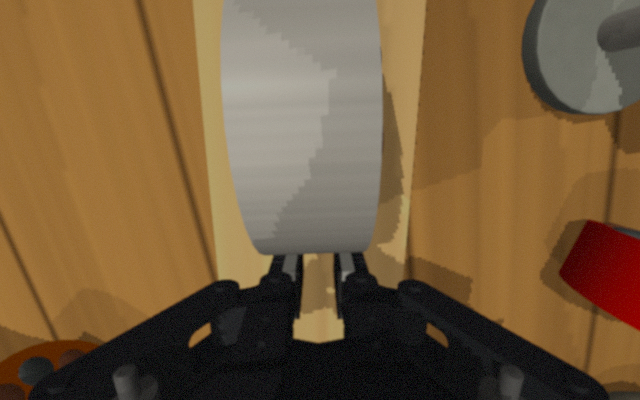

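View pics/sc8.png

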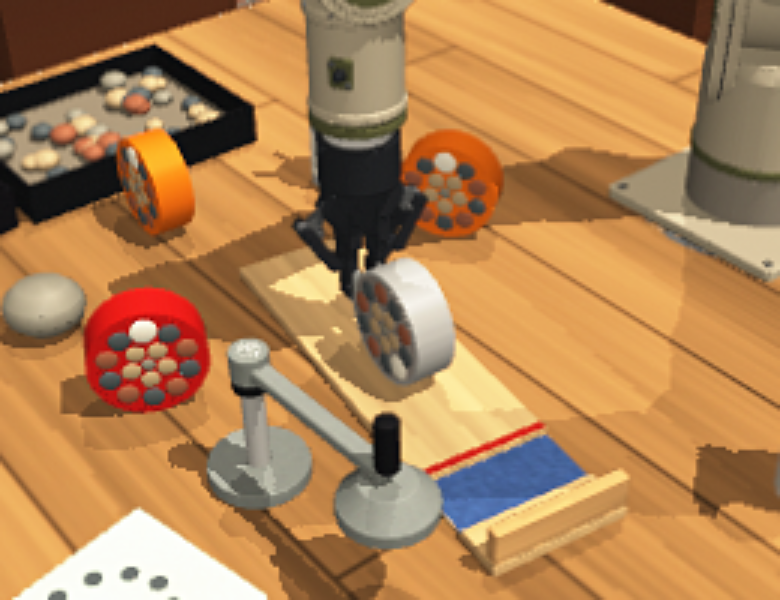

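Rolling cleanly, and still upright and on line. Pebble is now near the bottom.

Request:
send_rows(motion=[[18, -0.003, 0, -0.0005, 0, 0, 0], [18, -0.006, 0, -0.001, 0, 0, 0], [18, -0.009, 0, -0.0015, 0, 0, 0], [18, -0.012, 0, -0.002, 0, 0, 0], [18, -0.015, 0, -0.002, 0, 0, 0], [18, -0.018, 0, -0.002, 0, 0, 0], [18, -0.021, 0, -0.002, 0, 0, 0], [18, -0.024, 0, -0.002, 0, 0, 0], [18, -0.027, 0, -0.002, 0, 0, 0], [18, -0.03, 0, -0.002, 0, 0, 0]])

```text
clock: 12.18
position: [0.4982, -0.0462, 0.0553]
ee_rot: [-0.46, 0.537, -0.537, 0.46]
ft_force: [0.2, -0.8, -0.0]
grip_width: 0.175
```

Request:
send_rows(motion=[[18, -0.003, 0, 0, 0, 0, 0], [18, -0.006, 0, 0, 0, 0, 0], [18, -0.009, 0, 0, 0, 0, 0], [18, -0.012, 0, 0, 0, 0, 0], [18, -0.015, 0, 0, 0, 0, 0], [18, -0.018, 0, 0, 0, 0, 0], [18, -0.021, 0, 0, 0, 0, 0], [18, -0.024, 0, 0, 0, 0, 0], [18, -0.027, 0, 0, 0, 0, 0], [18, -0.03, 0, 0, 0, 0, 0]])

```text
clock: 13.02
position: [0.5028, -0.0165, 0.0553]
ee_rot: [-0.46, 0.537, -0.537, 0.46]
ft_force: [0.1, -0.7, -0.1]
grip_width: 0.183
```

Request:
send_rows(motion=[[18, -0.003, 0, -0.0005, 0, 0, 0], [18, -0.006, 0, -0.001, 0, 0, 0], [18, -0.009, 0, -0.0015, 0, 0, 0], [18, -0.012, 0, -0.002, 0, 0, 0], [18, -0.015, 0, -0.002, 0, 0, 0], [18, -0.018, 0, -0.002, 0, 0, 0], [18, -0.021, 0, -0.002, 0, 0, 0], [18, -0.024, 0, -0.002, 0, 0, 0], [18, -0.027, 0, -0.002, 0, 0, 0], [18, -0.03, 0, -0.002, 0, 0, 0]])

```text
clock: 13.85
position: [0.5055, 0.0135, 0.0553]
ee_rot: [-0.46, 0.537, -0.537, 0.46]
ft_force: [-0.4, -0.2, 0.3]
grip_width: 0.181
```

```bash
python3 -c "
from h import *
look('9')"
```

```text
[-0.4 -0.2  0.3]
shift [-0.0158  0.0003  0.0043] turn [ 0.     -0.0032 -0.0003] now [0.5056 0.0141 0.0553] loc [ 0.0027 -0.0158] t 13.9
wrist roundel ((0.0923309326171875, 48.319580078125), (43.71169662475586, 70.07455444335938), 1.301518201828003) 0.1206978479871433
top roundel 108 ((-5.335611343383789, 92.60005187988281), (40.99693298339844, 30.87812614440918), 2.201288938522339)
```

View pics/w9.png

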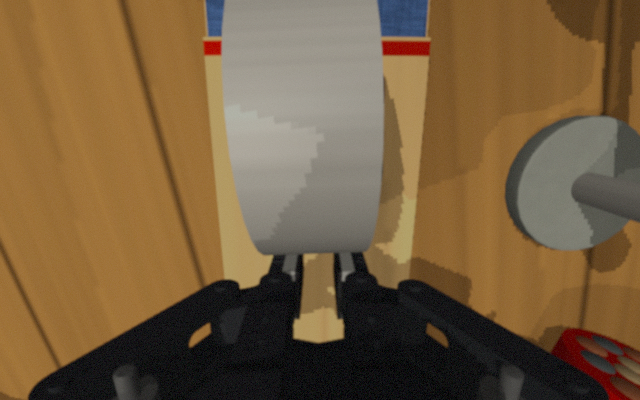

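View pics/sc9.png

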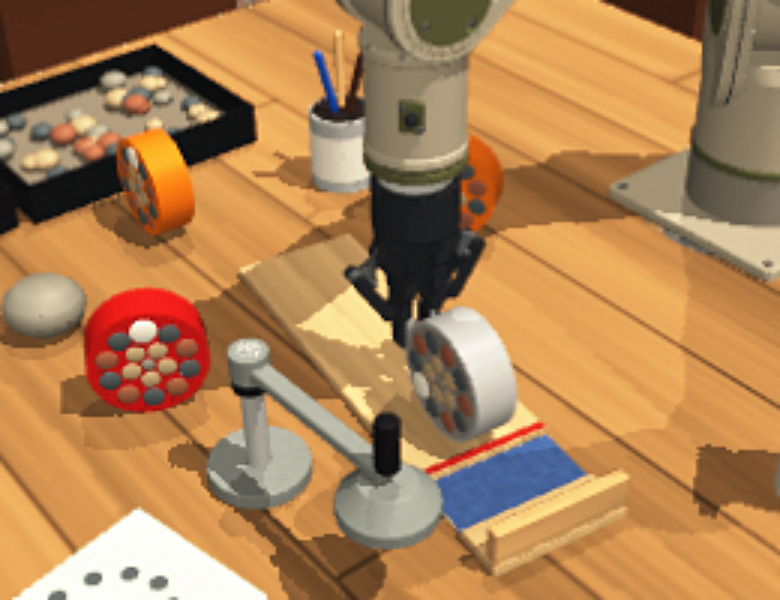

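Request:
send_rows(motion=[[18, -0.003, 0, 0, 0, 0, 0], [18, -0.006, 0, 0, 0, 0, 0], [18, -0.009, 0, 0, 0, 0, 0], [18, -0.012, 0, 0, 0, 0, 0], [18, -0.015, 0, 0, 0, 0, 0], [18, -0.018, 0, 0, 0, 0, 0], [18, -0.021, 0, 0, 0, 0, 0], [18, -0.024, 0, 0, 0, 0, 0], [18, -0.027, 0, 0, 0, 0, 0], [18, -0.03, 0, 0, 0, 0, 0]])

```text
clock: 14.83
position: [0.5101, 0.0431, 0.0553]
ee_rot: [-0.46, 0.537, -0.537, 0.46]
ft_force: [-1.6, -0.7, 0.2]
grip_width: 0.182
```

Request:
send_rows(motion=[[18, -0.002, 0, 0, 0, 0, 0], [18, -0.004, 0, 0, 0, 0, 0], [18, -0.006, 0, 0, 0, 0, 0], [18, -0.008, 0, 0, 0, 0, 0], [18, -0.01, 0, 0, 0, 0, 0], [18, -0.012, 0, 0, 0, 0, 0], [18, -0.014, 0, 0, 0, 0, 0], [18, -0.016, 0, 0, 0, 0, 0], [18, -0.018, 0, 0, 0, 0, 0], [18, -0.018, 0, 0, 0, 0, 0]])

```text
clock: 15.67
position: [0.5128, 0.0611, 0.0553]
ee_rot: [-0.46, 0.537, -0.537, 0.46]
ft_force: [-0.8, 0.4, 0.2]
grip_width: 0.18
```

```bash
python3 -c "
from h import *
look('10')"
```

```text
[-0.8  0.4  0.2]
shift [0.0315 0.0003 0.0043] turn [-0.     -0.0035 -0.0001] now [0.5128 0.0608 0.0553] loc [0.0028 0.0315] t 15.7167
wrist roundel ((-1.2820262908935547, 95.95695495605469), (43.453243255615234, 69.34664916992188), 1.5356141328811646) 0.12046865705046851
top roundel 56 ((-5.497812271118164, 151.56985473632812), (42.74924087524414, 17.835975646972656), 13.061352729797363)
```

View pics/w10.png

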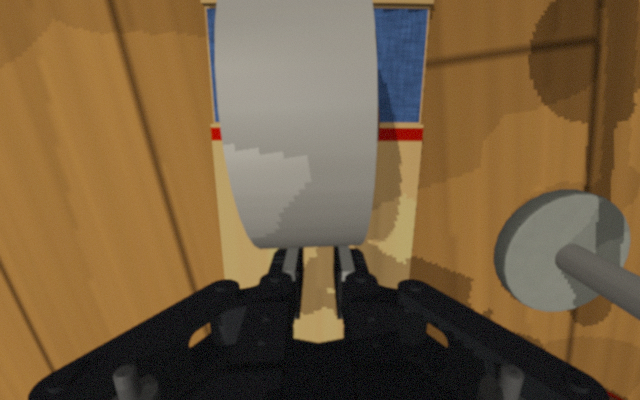

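View pics/sc10.png

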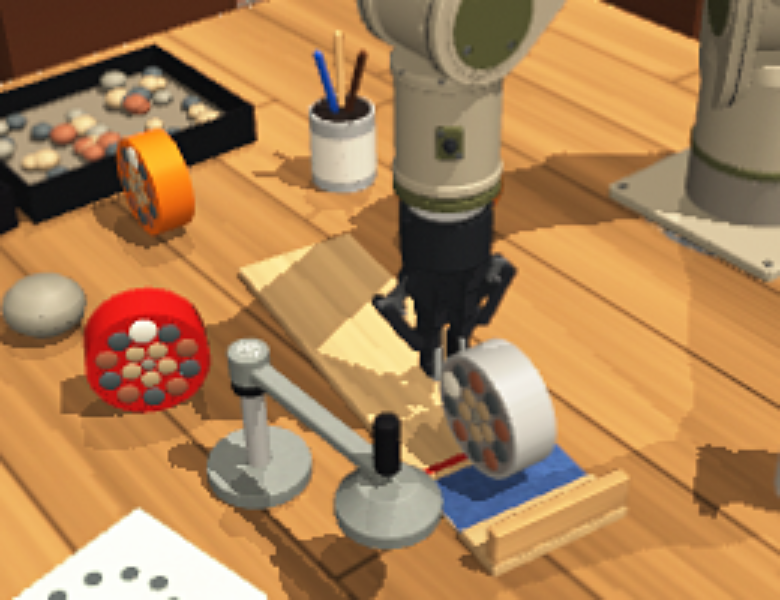

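Request:
send_rows(motion=[[18, -0.002, 0, 0, 0, 0, 0], [18, -0.004, 0, 0, 0, 0, 0], [18, -0.006, 0, 0, 0, 0, 0], [18, -0.008, 0, 0, 0, 0, 0], [18, -0.008, 0, 0, 0, 0, 0], [18, -0.008, 0, 0, 0, 0, 0]])

```text
clock: 16.32
position: [0.514, 0.0686, 0.0553]
ee_rot: [-0.46, 0.537, -0.537, 0.46]
ft_force: [0.3, -0.3, -0.1]
grip_width: 0.182
```

```bash
python3 -c "
from h import *
look('11')"
```

```text
[ 0.3 -0.3 -0.1]
shift [0.0393 0.0003 0.0042] turn [-0.0001 -0.0038 -0.0001] now [0.514  0.0685 0.0553] loc [0.0029 0.0393] t 16.3667
wrist roundel ((-2.1540279388427734, 110.68528747558594), (44.256935119628906, 52.49809646606445), 0.10201315581798553) 0.11486492094214941
top roundel 139 ((-6.269710540771484, 168.87661743164062), (42.1440544128418, 40.1779670715332), 1.8747738599777222)
```

View pics/w11.png

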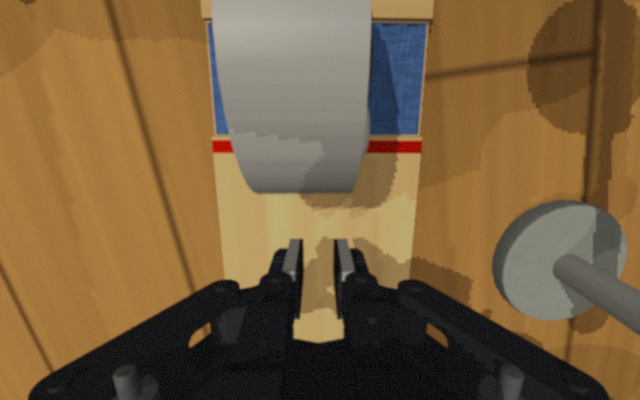

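View pics/sc11.png

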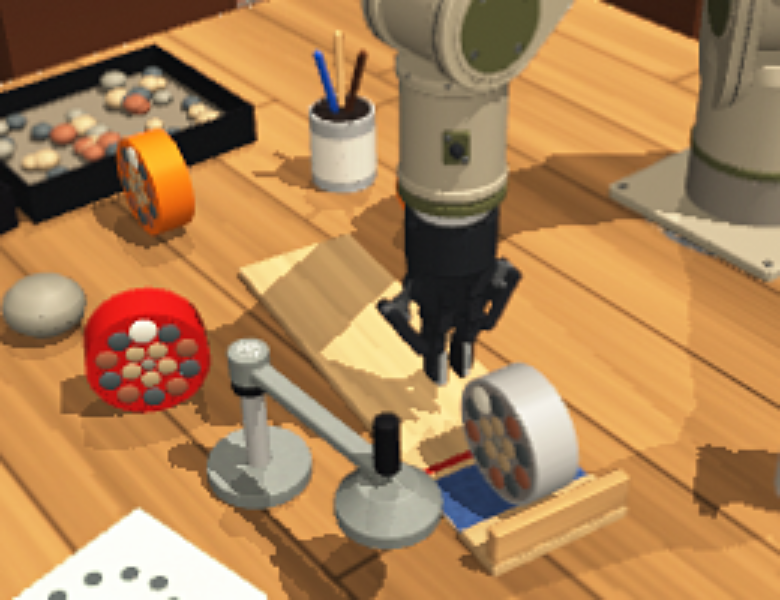

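It has dropped in: the top is now about 114 mm up, and there's a clear gap to the fingers. Backing off, going up, then a last check.

Request:
send_rows(motion=[[18, 0.015, 0, 0, 0, 0, 0], [18, 0.035, 0, 0, 0, 0, 0], [18, 0.06, 0, 0, 0, 0, 0], [18, 0.08, -0.02, 0, 0, 0, 0], [18, 0.1, -0.05, 0, 0, 0, 0], [18, 0.12, -0.08, 0, 0, 0, 0], [18, 0.13, -0.11, 0, 0, 0, 0], [18, 0.14, -0.13, 0, 0, 0, 0], [18, 0.14, -0.13, 0, 0, 0, 0], [18, 0.14, -0.13, 0, 0, 0, 0]])

```text
clock: 17.3
position: [0.493, -0.0702, 0.1861]
ee_rot: [0.459, -0.537, 0.537, -0.461]
ft_force: [0.7, -0.5, 0.2]
grip_width: 0.175
```

```bash
python3 - <<'E'
from h import *
def meas():
    c=camera("top");P=cloud(c);L=np.stack([(P[...,:2]-O)@EX,(P[...,:2]-O)@EY,P[...,2]],-1)
    q=L[(abs(L[...,0])<.06)&(L[...,1]>.04)&(L[...,1]<.22)&(L[...,2]>.06)&(L[...,2]<.13)]
    print("roundel",len(q),cv2.minAreaRect((q[:,:2]*1000).astype(np.float32)),np.percentile(q[:,2],[95,98]),get_obs()["clock"])
    q=L[(abs(L[...,0])<.06)&(L[...,1]>.04)&(L[...,1]<.22)&(L[...,2]>.105)&(L[...,2]<.13)];print(np.median(q,0))
    q=L[(L[...,0]>.07)&(L[...,0]<.25)&(L[...,1]>.1)&(L[...,1]<.28)&(L[...,2]>.09)&(L[...,2]<.118)];print("head",np.percentile(q[:,0],[1,50,99]))
    X,Y,Z=P[...,0],P[...,1],P[...,2]
    for n,m in dict(tin=(X>.2)&(X<.42)&(Y>-.42)&(Y<-.27)&(Z>.03)&(Z<.2),bottle=(X>.2)&(X<.42)&(Y>.22)&(Y<.42)&(Z>.03)&(Z<.2),cobble=(X>.64)&(X<.8)&(Y>-.36)&(Y<-.22)&(Z>.02)&(Z<.1)).items(): print(n,np.median(P[m],0).round(3))
    return c
c=meas();cv2.imwrite("pics/top12.png",c["pixels"][:,:,::-1]);meas()
s=camera("scene");cv2.imwrite("pics/sc12.png",cv2.resize(s["pixels"][100:300,200:460,::-1],None,fx=3,fy=3))
E
```

```text
roundel 466 ((-4.129497528076172, 121.63523864746094), (104.72258758544922, 47.850135803222656), 88.64131927490234) [0.11497992 0.11656178] 17.35
[-0.00523987  0.12191464  0.11167652]
head [0.10413246 0.13008448 0.17852576]
tin [ 0.322 -0.333  0.091]
bottle [0.336 0.319 0.117]
cobble [ 0.72  -0.292  0.046]
roundel 464 ((-5.329111099243164, 121.66729736328125), (47.938175201416016, 104.64797973632812), 0.7734746932983398) [0.11492864 0.1159708 ] 17.4
[-0.00515903  0.12159177  0.11161522]
head [0.10398113 0.13046937 0.17925083]
tin [ 0.322 -0.333  0.091]
bottle [0.337 0.318 0.116]
cobble [ 0.719 -0.292  0.046]
```

View pics/sc12.png

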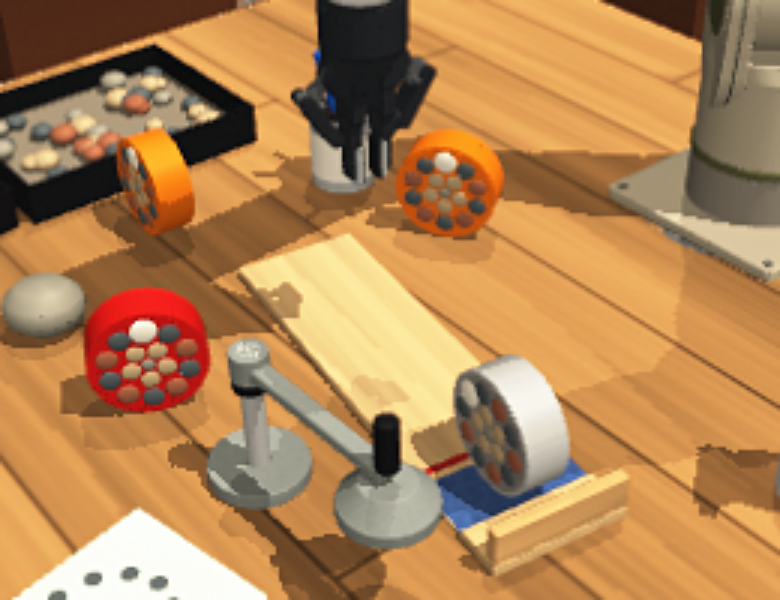

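View pics/top12.png

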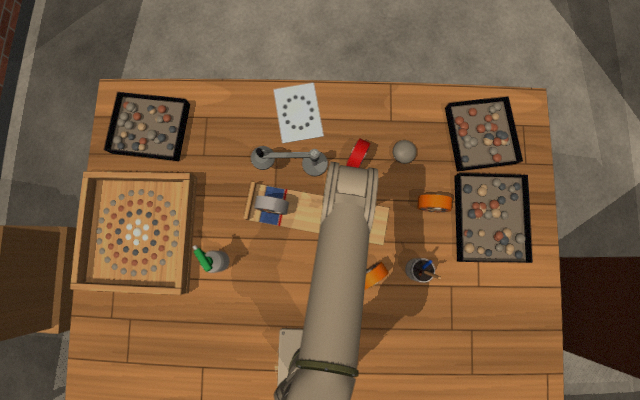

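Request:
send_rows(motion=[[18, 0, 0, 0, 0, 0, 0], [18, 0, 0, 0, 0, 0, 0], [18, 0, 0, 0, 0, 0, 0], [18, 0, 0, 0, 0, 0, 0], [18, 0, 0, 0, 0, 0, 0], [18, 0, 0, 0, 0, 0, 0], [18, 0, 0, 0, 0, 0, 0], [18, 0, 0, 0, 0, 0, 0], [18, 0, 0, 0, 0, 0, 0], [18, 0, 0, 0, 0, 0, 0]])

```text
clock: 18.28
position: [0.4925, -0.0699, 0.1853]
ee_rot: [-0.46, 0.537, -0.537, 0.46]
ft_force: [-0.2, -0.2, 0.2]
grip_width: 0.182
```

```bash
python3 - <<'E'
from h import *
c=camera("top");P=cloud(c);L=np.stack([(P[...,:2]-O)@EX,(P[...,:2]-O)@EY,P[...,2]],-1)
q=L[(abs(L[...,0])<.06)&(L[...,1]>.04)&(L[...,1]<.22)&(L[...,2]>.06)&(L[...,2]<.13)]
print(len(q),cv2.minAreaRect((q[:,:2]*1000).astype(np.float32)),np.percentile(q[:,2],[50,95,98]))
q=q[q[:,2]>.105]; f=np.polyfit(q[:,1],q[:,2],2); print("apex y",-f[1]/2/f[0], np.polyval(f,-f[1]/2/f[0]))
w=q[abs(q[:,1]-.122)<.02];print("tilt across",np.polyfit(w[:,0],w[:,2],1))
E
```

```text
463 ((-4.223882675170898, 121.02821350097656), (104.60826873779297, 47.44757843017578), 88.60844421386719) [0.10485776 0.11493138 0.11701296]
apex y 0.12376003649856815 0.11370219744910688
tilt across [0.00845832 0.1126532 ]
```

Seated: the apex is at y = 0.124 m and 0.114 m high, inside the ±8 mm play. It is level, at rest, and the arm is clear.

```bash
python3 -c "
from workcell import *
print(hand_in())"
```

```text
the job is handed in; nothing more can be done
None
```

The lamp is swung aside and the roundel is standing upright in the blue-lined slot. I handed the job in at about 18 s. I caged the lamp handle loosely and swung the head towards the slot end. I then rolled the roundel with light contact at half height until it dropped in by itself, and backed the arm well away.

- **Lamp:** the head's nearest edge is about 104 mm from the runway's middle line, and the runway edge is at 65 mm, so nothing overhangs.
- **Roundel:** its top is 114 mm above the bench, as it should be when seated, and level across its thickness. Its position did not change over a one-second wait. It rests near the slot's near edge, at y about 121–124 mm depending on how I measure it. The lowest figure is about 1 mm outside the allowed 122–138 mm, which is within the calibration error.
- **Rolling:** the white pebble went from the top, past the bottom, and back up the rear side, so it turned all the way.
- **Forces:** the wrist force readings after each move stayed within about 2 N.
- **Bystanders:** the tin and spray bottle stayed within 1 mm of where they started. I only had a rough starting point for the cobble, but it looks unmoved in the pictures.

No check failed. TCP readings during the lamp swing varied by up to about 5 mm, with no effect on the outcome.

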